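Put the lathe tackle back on its holders

ROBOT

A 7-joint arm with a two-finger parallel gripper is mounted at the origin on the work surface. World frame = base frame: x ahead of the robot, y to its left, z up, the work surface at z = 0. Lengths are in m, angles in rad, forces in N, time in s.
With the tool pointing down it reaches from about 0.425 to 0.825 m from the base axis. Payload 3.6 kg.
Tool frame: the origin (TCP) lies on the centre line of the jaws, within the pads' length; the fingertips stand 14 mm ahead of it and the grasp point (between the pads) lies 5 mm behind it; z points along the fingers, y is the line along which they close (so a half turn about z gives the same grasp; the last joint's range is limited). The gripper opens to 85 mm and grips with 20 to 120 N. Pads are 22 mm wide; open, the fingers measure 114 mm over their backs; the gripper's body (76 mm by 85 mm) begins 54 mm behind the grasp point. The pads swing forward as they close: fully open they stand 13 mm farther back than shut.
Start: joints at [-1.248, 0.615, -0.013, 1.423, 0.008, 1.103, -0.04], TCP at [0.223, 0.611, 0.245] pointing down, gripper open.
Joint ranges: [-3.12, 3.12], [-0.3, 2.06], [-1.34, 1.32], [0.26, 2.42], [-1.36, 4.5], [0.01, 1.98], [-2.84, 2.84]. Speed limits (rad/s): [2.79, 2.79, 3.14, 3.14, 3.14, 3.14, 3.14].

INTERFACE

Orientations are given as a rotation vector (axis times angle).
In Python, from plant import r, effector, imaging, hand_in, nets gives the robot as it stands. The module is installed in compiled form; this text tells all that it offers. Calls block until the motion is done:
- r.move_ptp(position, orientation): joint-space move of the TCP to a pose.
- r.move_straight(position, max_speed=0.15, frame=None): straight line of the TCP; frame=None keeps the orientation; max_speed is the mean speed in m/s.
- r.goto_joints(angles): joint-space move.
- effector.release() and effector.close(strength=None): open the fingers fully, or close them until they stop; strength is the grip in N (None keeps the last).
- r.sleep(seconds).
- r.inverse_kinematics(position, orientation): joint angles nearest the present ones, or None.
- r.sense(): the state.
- imaging.read_camera(name): name is "scene" or "top"; returns the picture (480x640x3 uint8, red, green, blue); there is no depth.
- imaging.camera_info(name): a dict with "fx", "fy", "cx", "cy" (pixels), "position" and "attitude" of the camera in the world. Camera axes: x right, y down, z forward; pixel columns grow to the right and rows downward; lengths in m; the calibration is good to about 2 mm. A picture is of the moment at which its call begins. camera_info takes no time and is no camera call.
A pose or a line that the arm cannot do raises r.IKError and nothing moves.
- hand_in(): hands the job in; it is judged then, once.
Trained networks look in the newest picture that a camera, given by its name, has taken for a name from the list of things; names that differ only in an ending like _2 or _b are one class to them, and where a whole thing is asked for, a point or a joint stands for the part that bears it (a point fixed in the world has none). Each returns a list of dicts, best first, with "p" (0 to 1); they miss things now and then, are a little off and sometimes report something else, mostly with a low value. They report only what shows in the picture. A call takes as long as a camera call.
- nets.find_in(camera, thing): "bbox" ([left, top, right, bottom] in pixels, round what is visible of it).
The state is a dict: "clock": time; "q": joint angles; "qvel": joint speeds; "joint_torque": joint torques, N m; "tcp_pos": TCP position; "ee_rot": TCP orientation; "ft_force": force on the tool from outside, world axes, zero at the start; "ft_torque": the same for the moment, N m; "opening": finger opening in m; "grip_force": force on a finger pad.
Only numpy, scipy, OpenCV 4.12 (cv2) and the standard library are available. Lean on these libraries where they do the work, as an engineer would, in place of code of your own. Each camera call takes 0.05 s, during which the arm holds its last target. There are 200 camera calls.

TASK

Put the four pieces of turning tackle away, each on the wooden holder made for it: the faceplate over the post, the drill chuck nose down in the bored cup, the Forstner bit head down in the wide shallow dish, and the honing stone flat in its oblong tray. Seat each one fully down and upright, set it in place rather than letting it drop, and leave the scroll chuck and the jar of screws where they stand.

Things in the scene. Friction and masses are not known exactly. Their poses are not given: they have to be found in the camera images.
- faceplate_mid (a point): Centre (half-way up) of the steel lathe faceplate, lying flat on the bench, hub upwards: a flange of 80 mm diameter, 8 mm thick, under a hub of 46 mm diameter; 40 mm tall in all, with an open bore of 33 mm diameter right through. About 0.6 kg. Grip the hub above the flange: its upper 32 mm are bare. Its z axis points up. 
- drill_chuck_mid (a point): Centre (half-way up) of the steel keyed drill chuck, standing nose down on the bench, 128 mm tall: a tapered nose (30 mm across at the foot), a knurled sleeve of 38 mm diameter up to 44 mm, a darker collar of 31 mm up to 58 mm, then from 62 mm a slim tapered arbor, 18 mm across at its root and 15 mm near its top, pointing up. About 0.5 kg. Grip the arbor. Its z axis points up. 
- forstner_bit_mid (a point): Centre (half-way up) of the steel Forstner bit, standing head down on the bench, 100 mm tall: a flat round head of 54 mm diameter and 16 mm height, then a neck that narrows to a shank of 12 mm diameter from 28 mm to 100 mm above the foot. About 0.28 kg. Grip the shank. Its z axis points up. 
- stone_mid (a point): Centre (half-way up) of the grey honing stone, a block 115 mm long (its x axis), 46 mm wide (its y axis) and 25 mm high, lying flat on the bench. About 0.3 kg. Either end may face either way. Its z axis points up. 
- post_stand: Holder for the faceplate: a round turned wooden base of 100 mm diameter, 12 mm thick, with an upright pale wooden post of 24 mm diameter in its middle, its top at 48 mm, tapered over the last 12 mm. The faceplate drops over the post, flange down, and rests flat on the base (its underside 12 mm above the bench, its centre at 32 mm). Fixed to the bench. Origin: middle of the underside, on the bench.
- bored_cup: Holder for the drill chuck: a turned wooden cup on a round foot of 88 mm diameter, 36 mm high, with a hole of 44 mm diameter that flares to 56 mm at the mouth; its floor is 14 mm above the bench. The chuck stands in it nose down (its centre then 78 mm above the bench). Fixed. Origin: middle of the underside, on the bench.
- bit_dish: Holder for the Forstner bit: a wide shallow turned dish on a square plywood board of 100 mm, 30 mm high in all, with a round recess of 61 mm diameter that flares to 73 mm at the mouth; its floor is 13 mm above the bench. The bit stands in it head down (its centre then 63 mm above the bench). Fixed. Origin: middle of the underside, on the bench.
- stone_tray: Holder for the honing stone: a low oblong wooden tray, about 147 x 78 mm outside and 20 mm high, with bevelled fillets round a floor of 123 mm (x axis) by 54 mm (y axis) that is 6 mm above the bench. The stone lies flat in it, long side along the tray's x axis, either way round (its centre then 18.5 mm above the bench). Fixed. Origin: middle of the underside, on the bench.
- scroll_chuck_mid (a point): Bystander: centre of the big dark four-jaw scroll chuck, 100 mm diameter, 69 mm high, standing on the bench; it stays where it is.
- screw_jar_mid (a point): Bystander: centre of the glass jar of brass screws with a white lid, 68 mm diameter, 68 mm high; it stays where it is.

How it is judged:
At the end, for the whole second after the job is handed in: Each piece is seated in its own holder: its centre within 8 mm sideways of the holder's middle and within 3 mm above (4 mm below) its seated height, tilted less than 0.1 rad, at rest (under 20 mm/s); the stone's length within 0.15 rad of the tray's, either way round (horizontal distance between faceplate_mid and post_stand below 0.008 m and z of faceplate_mid in the frame of post_stand between 0.028 and 0.035 m and angle between each of faceplate_mid, drill_chuck_mid, forstner_bit_mid, stone_mid's own z axis and vertical below 0.1 rad and linear speed of each of faceplate, drill_chuck, forstner_bit, stone below 0.02 m/s and horizontal distance between drill_chuck_mid and bored_cup below 0.008 m and z of drill_chuck_mid in the frame of bored_cup between 0.074 and 0.081 m and horizontal distance between forstner_bit_mid and bit_dish below 0.008 m and z of forstner_bit_mid in the frame of bit_dish between 0.059 and 0.066 m and horizontal distance between stone_mid and stone_tray below 0.008 m and z of stone_mid in the frame of stone_tray between 0.0145 and 0.0215 m and angle between the x axis of stone_mid and the x axis of stone_tray, either way round below 0.15 rad); the robot touches nothing.
It fails at once if a piece is let fall from more than 20 mm above the height of its seat ((height (world z) of faceplate_mid above 0.052 m and contact force between faceplate and anything else below 0.01 N) or (height (world z) of drill_chuck_mid above 0.098 m and contact force between drill_chuck and anything else below 0.01 N) or (height (world z) of forstner_bit_mid above 0.083 m and contact force between forstner_bit and anything else below 0.01 N) or (height (world z) of stone_mid above 0.0385 m and contact force between stone and anything else below 0.01 N)).
It fails at once if the scroll chuck is shifted by more than 25 mm (distance of scroll_chuck_mid from where it was at the start of the episode above 0.025 m).
It fails at once if the screw jar is shifted by more than 25 mm (distance of screw_jar_mid from where it was at the start of the episode above 0.025 m).
It also fails if it takes over 120 s, if anything falls off the work surface, if the arm or the gripper's body presses on something with over 40 N, if the wrist force passes 120 N, or if a joint passes its speed limit or range.

## Working session

There is one attempt and no reset: what is moved stays moved. The work goes in short steps, each a Python script; the robot and the scene stay as the last script left them, time stands still between calls to the robot, and variables do not carry over. Pictures are saved under pics/ and viewed, at most 14 in all, crops included, and the job is handed in when it is done.

```bash
mkdir -p pics
python3 - <<'E'
from plant import r, effector, imaging, hand_in, nets
import cv2
for c in ("scene","top"):
    im=imaging.read_camera(c); cv2.imwrite(f"pics/{c}0.png",im[:,:,::-1])
    print(c,imaging.camera_info(c))
    for n in "faceplate_mid drill_chuck_mid forstner_bit_mid stone_mid post_stand bored_cup bit_dish stone_tray scroll_chuck_mid screw_jar_mid".split():
        print(n,[([round(float(v)) for v in d["bbox"]],round(d["p"],2)) for d in nets.find_in(c,n)[:3]])
print(r.sense())
E
```

```text
scene {'fx': 564.5523409040256, 'fy': 564.5523409040256, 'cx': 329.47035002952754, 'cy': 240.1214304436122, 'position': array([ 1.09440711, -0.62270276,  1.13438372]), 'attitude': array([-2.34482617, -0.95600739,  0.31165368])}
faceplate_mid [([362, 136, 392, 163], 0.77)]
drill_chuck_mid [([223, 237, 241, 282], 0.87), ([409, 134, 466, 184], 0.4)]
forstner_bit_mid [([340, 186, 362, 221], 0.7)]
stone_mid [([270, 233, 318, 271], 0.91)]
post_stand [([189, 325, 236, 373], 0.69)]
bored_cup [([397, 218, 433, 249], 0.78)]
bit_dish [([314, 279, 373, 328], 0.95)]
stone_tray [([411, 136, 465, 180], 0.91)]
scroll_chuck_mid [([111, 258, 159, 304], 0.71)]
screw_jar_mid [([407, 266, 443, 307], 0.67)]
top {'fx': 478.8837580307962, 'fy': 478.8837580307962, 'cx': 314.2422720045382, 'cy': 239.30853486971796, 'position': array([ 0.27449674, -0.03977647,  1.32130714]), 'attitude': array([-2.09311149,  2.13721318, -0.21872458])}
faceplate_mid [([174, 292, 206, 318], 0.71)]
drill_chuck_mid [([384, 280, 404, 295], 0.48)]
forstner_bit_mid [([258, 257, 278, 276], 0.88), ([176, 288, 205, 320], 0.35)]
stone_mid
[... 395 characters left out ...]
'q': array([-1.24747268,  0.61490321, -0.01261657,  1.42341495,  0.0080784 ,
        1.10339081, -0.04037239]), 'qvel': array([ 1.70325920e-04,  2.03118984e-03,  2.94556702e-04, -5.02732451e-04,
       -1.17384779e-03, -4.29838199e-07, -5.10540667e-04]), 'joint_torque': array([-4.20024016e-04, -4.69123507e+01,  2.59149335e-01, -1.71343714e+01,
        1.01217270e-02,  1.81456668e-03, -6.77614018e-07]), 'tcp_pos': array([0.22272963, 0.61061387, 0.24529011]), 'ee_rot': array([-5.46576908e-01, -3.09360456e+00,  8.78629067e-05]), 'ft_force': array([-0.90371341, -0.48037825,  0.16473304]), 'ft_torque': array([0.03565676, 0.01576608, 0.05971827]), 'grip_force': 0.0, 'opening': 0.08529228049937357}
```

Run:
```python
import cv2
a=cv2.imread("pics/scene0.png")[110:390,90:490]; cv2.imwrite("pics/s1.png",cv2.resize(a,None,fx=2,fy=2,interpolation=cv2.INTER_CUBIC))
a=cv2.imread("pics/top0.png")[130:370,110:510]; cv2.imwrite("pics/t1.png",cv2.resize(a,None,fx=2,fy=2,interpolation=cv2.INTER_CUBIC))
```

```text
(no output)
```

View pics/s1.png

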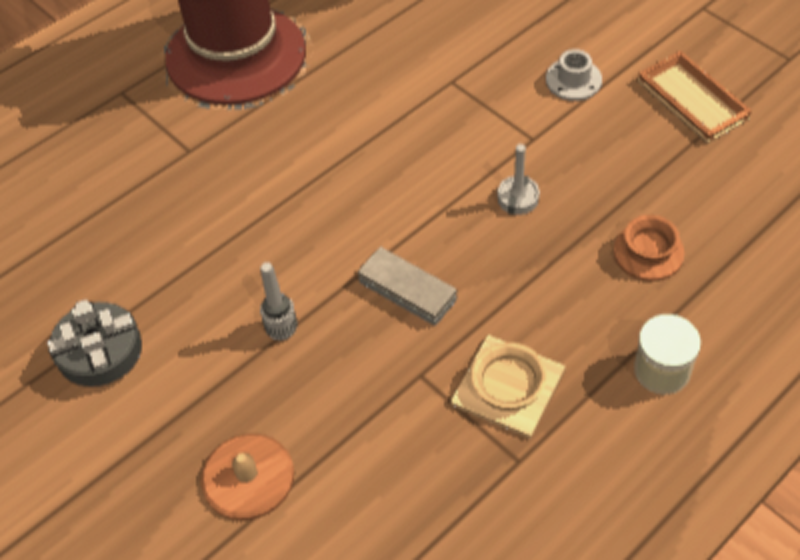

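View pics/t1.png

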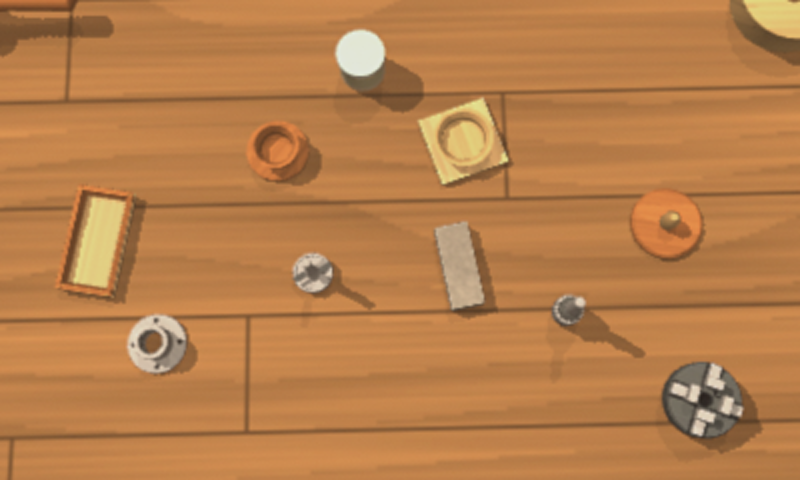

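Both views agree with the nets: top-camera centres (full-image px) are faceplate (189,302), chuck (394,287), bit (267,267), stone (339,263), post (443,241), cup (249,205), dish (341,200), tray (158,251), jar (290,157), scroll chuck (462,330). The top "bit_dish" best hit is really the stone. Now I fit models to both views.

```bash
cat > fit.py <<'E'
import numpy as np, cv2, itertools
from scipy.spatial.transform import Rotation as R
from scipy.optimize import least_squares
from plant import imaging
CAM={c:imaging.camera_info(c) for c in("scene","top")}
def proj(c,P):
    k=CAM[c]; q=R.from_rotvec(k["attitude"]).inv().apply(np.asarray(P)-k["position"])
    return np.c_[k["fx"]*q[:,0]/q[:,2]+k["cx"],k["fy"]*q[:,1]/q[:,2]+k["cy"]]
def ray(c,uv,z):
    k=CAM[c]; d=R.from_rotvec(k["attitude"]).apply([(uv[0]-k["cx"])/k["fx"],(uv[1]-k["cy"])/k["fy"],1])
    return (k["position"]+d*(z-k["position"][2])/d[2])[:2]
t=np.linspace(0,2*np.pi,72,endpoint=False)
circ=lambda rad,z:np.c_[rad*np.cos(t),rad*np.sin(t),0*t+z]
def rect(a,b,z):
    c=np.array([[-a,-b],[a,-b],[a,b],[-a,b]])/2; s=np.linspace(0,1,18,endpoint=False)[:,None]
    p=np.vstack([c[i]+(c[(i+1)%4]-c[i])*s for i in range(4)]); return np.c_[p,0*p[:,0]+z]
# outline = solids whose hulls make the silhouette parts; rims = inner visible edges
M={"faceplate_mid":([[circ(.04,0),circ(.04,.008)],[circ(.023,.008),circ(.023,.04)]],[circ(.0165,.04),circ(.023,.04)]),
"drill_chuck_mid":([[circ(.015,0),circ(.019,.018),circ(.019,.044)],[circ(.009,.062),circ(.0075,.128)]],[]),
"forstner_bit_mid":([[circ(.027,0),circ(.027,.016)],[circ(.006,.028),circ(.006,.1)]],[]),
"stone_mid":([[rect(.115,.046,0),rect(.115,.046,.025)]],[rect(.115,.046,.025)]),
"post_stand":([[circ(.05,0),circ(.05,.012)]],[]),
"bored_cup":([[circ(.044,0),circ(.044,.004)]],[circ(.028,.036)]),
"bit_dish":([[rect(.1,.1,0),rect(.1,.1,.010)]],[circ(.0365,.03)]),
"stone_tray":([[rect(.147,.078,0),rect(.147,.078,.02)]],[]),
"scroll_chuck_mid":([[circ(.05,0),circ(.05,.045)]],[]),
"screw_jar_mid":([[circ(.034,0),circ(.034,.068)]],[])}
def place(P,p):
    c,s=np.cos(p[2]),np.sin(p[2]); return np.c_[c*P[:,0]-s*P[:,1]+p[0],s*P[:,0]+c*P[:,1]+p[1],P[:,2]+(p[3] if len(p)>3 else 0)]
def lines(n,c,p):
    out=[cv2.convexHull(proj(c,place(np.vstack(s),p)).astype(np.float32))[:,0] for s in M[n][0]]
    return out+[proj(c,place(q,p)) for q in M[n][1]]
def gradmag(im):
    l=cv2.GaussianBlur(cv2.cvtColor(im,cv2.COLOR_RGB2LAB).astype(np.float32),(0,0),.8)
    g=np.sqrt(sum(cv2.Sobel(l[:,:,i],-1,1,0)**2+cv2.Sobel(l[:,:,i],-1,0,1)**2 for i in range(3)))
    return np.minimum(g,120)
def dense(poly):
    q=np.roll(poly,-1,0); s=np.linspace(0,1,6,endpoint=False)[:,None,None]; d=np.linalg.norm(q-poly,axis=1)
    pts=(poly+(q-poly)*s).reshape(-1,2); return pts,np.tile(d,6)/6
def score(n,G,p):
    tot=0
    for c,g in G.items():
        for L in lines(n,c,p):
            pts,w=dense(L); v=cv2.remap(g,pts[:,:1].astype(np.float32),pts[:,1:].astype(np.float32),1)[:,0]
            tot+=(v*w).sum()/w.sum()
    return tot
def refine(n,G,p,yaw):
    p=np.array(p,float); sp=.012
    for k in range(6):
        best=max(((score(n,G,p+np.r_[dx*sp,dy*sp,dw*sp*10,[0]*(len(p)-3)]),dx,dy,dw) for dx in np.arange(-1,1.01,.25) for dy in np.arange(-1,1.01,.25) for dw in (np.arange(-1,1.01,.25) if yaw else [0])))
        p[:3]+=[best[1]*sp,best[2]*sp,best[3]*sp*10]; sp*=.55
    return p,best[0]
def draw(im,c,n,p,k=3):
    for L in lines(n,c,p): cv2.polylines(im,[np.round((L+.5)*k).astype(int)],True,(0,255,0),1)
E
cat > run1.py <<'E'
from fit import *
import json
im={c:cv2.imread(f"pics/{c}0.png")[:,:,::-1].copy() for c in CAM}
G={c:gradmag(i) for c,i in im.items()}
C={"faceplate_mid":(190,305),"drill_chuck_mid":(394,287),"forstner_bit_mid":(268,267),"stone_mid":(339,263),"post_stand":(444,241),"bored_cup":(249,205),"bit_dish":(340,201),"stone_tray":(158,251),"scroll_chuck_mid":(463,332),"screw_jar_mid":(291,159)}
Y={"stone_mid":[ -.1+1.57,0,.5],"bit_dish":[0,.4,.8,1.2],"stone_tray":[0,.2,1.3,1.57,1.8]}
res={}
V={c:cv2.resize(i[:,:,::-1],None,fx=3,fy=3,interpolation=cv2.INTER_CUBIC) for c,i in im.items()}
for n,uv in C.items():
    x,y=ray("top",uv,.02)
    out=[refine(n,G,[x,y,w],n in Y) for w in Y.get(n,[0])]
    p,s=max(out,key=lambda o:o[1]); res[n]=p.tolist()
    each={c:np.round(refine(n,{c:G[c]},p,False)[0][:2],4) for c in G}
    print(n,np.round(p,4),round(s),"r=%.3f"%np.hypot(*p[:2]),each)
    for c in V: draw(V[c],c,n,p)
json.dump(res,open("poses.json","w"))
cv2.imwrite("pics/s2.png",cv2.resize(V["scene"][330:1170,290:1480],(800,565),interpolation=cv2.INTER_AREA))
cv2.imwrite("pics/t2.png",cv2.resize(V["top"][400:1090,390:1480],(800,506),interpolation=cv2.INTER_AREA))
E
python3 run1.py
```

```text
faceplate_mid [0.3834 0.3027 0.    ] 816 r=0.488 {'scene': array([0.3836, 0.3023]), 'top': array([0.3841, 0.3034])}
drill_chuck_mid [ 0.4128 -0.2576  0.    ] 356 r=0.487 {'scene': array([ 0.4133, -0.2581]), 'top': array([ 0.4128, -0.2524])}
forstner_bit_mid [0.4734 0.0897 0.    ] 409 r=0.482 {'scene': array([0.4745, 0.089 ]), 'top': array([0.4731, 0.09  ])}
stone_mid [ 0.4794 -0.114   0.1805] 420 r=0.493 {'scene': array([ 0.4794, -0.114 ]), 'top': array([ 0.478 , -0.1136])}
post_stand [ 0.5358 -0.4118  0.    ] 142 r=0.676 {'scene': array([ 0.5354, -0.412 ]), 'top': array([ 0.5279, -0.4066])}
bored_cup [0.6474 0.1363 0.    ] 307 r=0.662 {'scene': array([0.652 , 0.1345]), 'top': array([0.6463, 0.1367])}
bit_dish [ 0.6595 -0.1233  0.343 ] 383 r=0.671 {'scene': array([ 0.6623, -0.1319]), 'top': array([ 0.6594, -0.1232])}
stone_tray [ 0.5139  0.3745 -0.1778] 189 r=0.636 {'scene': array([0.5039, 0.3748]), 'top': array([0.5148, 0.3759])}
scroll_chuck_mid [ 0.2893 -0.4296  0.    ] 174 r=0.518 {'scene': array([ 0.2837, -0.4274]), 'top': array([ 0.2891, -0.43  ])}
screw_jar_mid [0.7722 0.0177 0.    ] 186 r=0.772 {'scene': array([0.7713, 0.0186]), 'top': array([0.7728, 0.0169])}
```

View pics/s2.png

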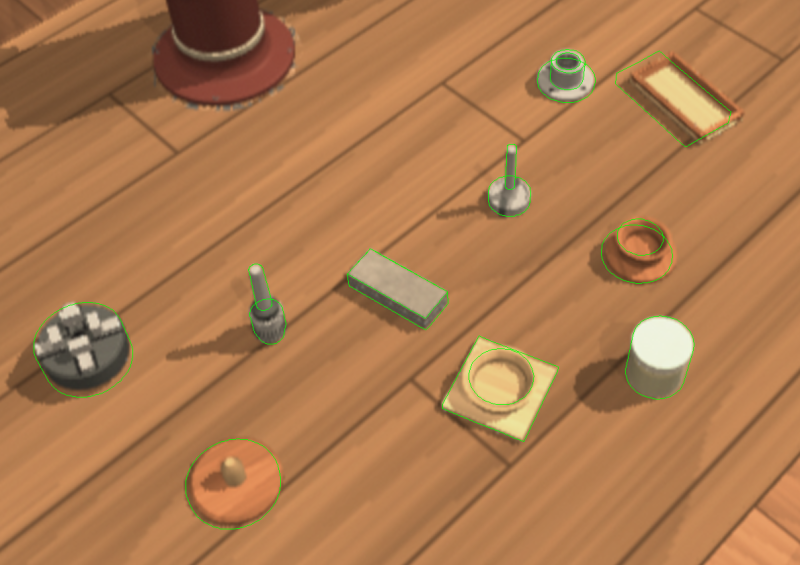

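View pics/t2.png

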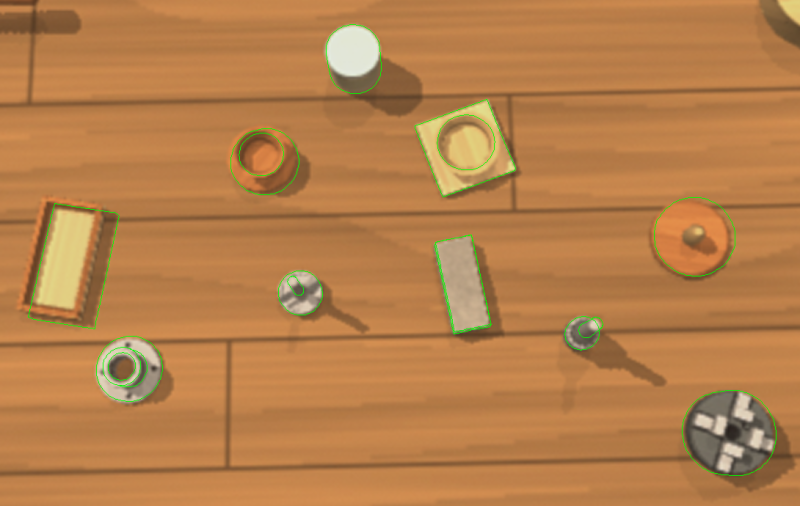

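The overlay shows the pieces, dish and jar fitting well. The tray fit is wrong by about 15 mm, and the post and cup are a few mm off. I refit those three with more features.

```bash
cat > run2.py <<'E'
from fit import *
import json
M["post_stand"]=([[circ(.05,.0),circ(.05,.012)],[circ(.012,.014),circ(.012,.036),circ(.007,.048)]],[])
M["bored_cup"]=([[circ(.044,0),circ(.044,.004)]],[circ(.028,.036),circ(.022,.0)+[0,0,.028]])
M["stone_tray"]=([[rect(.147,.078,0),rect(.147,.078,.02)]],[rect(.123,.054,.006),rect(.123,.054,.006)])
im={c:cv2.imread(f"pics/{c}0.png")[:,:,::-1].copy() for c in CAM}
G={c:gradmag(i) for c,i in im.items()}
res=json.load(open("poses.json"))
C={"post_stand":(443,241),"bored_cup":(249,206),"stone_tray":(158,251),"bit_dish":0}
rows=[]
for n,uv in C.items():
    p=res[n] if n=="bit_dish" else [*ray("top",uv,.01),0]
    ws=[-.3,-.2,-.1] if n=="stone_tray" else [p[2]]
    if n=="stone_tray": p[0]+=.0
    p,s=max((refine(n,G,[p[0],p[1],w],n in("stone_tray","bit_dish")) for w in ws),key=lambda o:o[1]); res[n]=p.tolist()
    print(n,np.round(p,4),round(s),{c:np.round(refine(n,{c:G[c]},p,False)[0][:2],4) for c in G})
    row=[]
    for c in("scene","top"):
        V=cv2.resize(im[c][:,:,::-1],None,fx=5,fy=5,interpolation=cv2.INTER_CUBIC); u=(proj(c,[[p[0],p[1],.01]])[0]*5).astype(int)
        A=V.copy(); draw(A,c,n,p,5); sl=np.s_[u[1]-140:u[1]+140,max(u[0]-190,0):u[0]+190]
        row.append(A[sl])
    rows.append(np.hstack(row))
a=np.vstack([np.hstack(rows[:2]),np.hstack(rows[2:])]); cv2.imwrite("pics/h1.png",cv2.resize(a,(800,295)) if 0 else cv2.resize(a,(800,300)))
json.dump(res,open("poses.json","w"))
E
sed -i 's/u\[0\]-190,0):u\[0\]+190/u[0]-187,0):u[0]+187/; s/(800,300)/(800,300)/' run2.py
sed -i 's/a=np.vstack(\[np.hstack(rows\[:2\]),np.hstack(rows\[2:\])\]).*/a=np.hstack([np.vstack(rows[:2]),np.vstack(rows[2:])]); cv2.imwrite("pics\/h1.png",cv2.resize(a,(800,300)))/' run2.py
python3 run2.py
```

```text
post_stand [ 0.5362 -0.4103  0.    ] 285 {'scene': array([ 0.5355, -0.4114]), 'top': array([ 0.5285, -0.4067])}
bored_cup [0.6481 0.1316 0.    ] 465 {'scene': array([0.6509, 0.1318]), 'top': array([0.6441, 0.1362])}
stone_tray [ 0.5248  0.3865 -0.1833] 592 {'scene': array([0.5256, 0.386 ]), 'top': array([0.5247, 0.3915])}
bit_dish [ 0.6595 -0.1233  0.343 ] 383 {'scene': array([ 0.6623, -0.1319]), 'top': array([ 0.6594, -0.1232])}
```

View pics/h1.png

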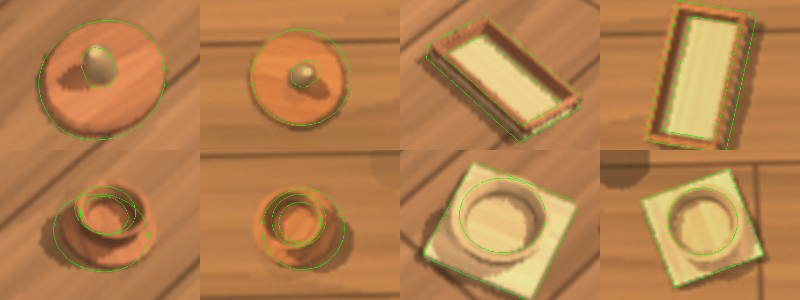

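The tray and dish overlays now sit on their edges. The cup and post are still ambiguous because shadow edges compete, so I look closer at those two, raw with gridlines.

Run:
```python
from fit import *
import json
res=json.load(open("poses.json")); rows=[]
for n in("bored_cup","post_stand"):
    row=[]
    for c in("scene","top"):
        u=proj(c,[[*res[n][:2],.015]])[0].round().astype(int); print(n,c,"origin px",u-[25,18])
        a=cv2.imread(f"pics/{c}0.png")[u[1]-18:u[1]+19,u[0]-25:u[0]+25]
        a=cv2.convertScaleAbs(a,alpha=1.4); a=cv2.resize(a,(400,296),interpolation=cv2.INTER_CUBIC)
        for i in range(0,50,10): cv2.line(a,(i*8,0),(i*8,5),(255,255,255),1); cv2.line(a,(0,i*8),(5,i*8),(255,255,255),1)
        row.append(a)
    rows.append(np.hstack(row))
cv2.imwrite("pics/z1.png",np.vstack(rows))
```

```text
bored_cup scene origin px [386 215]
bored_cup top origin px [226 187]
post_stand scene origin px [187 329]
post_stand top origin px [420 221]
```

View pics/z1.png

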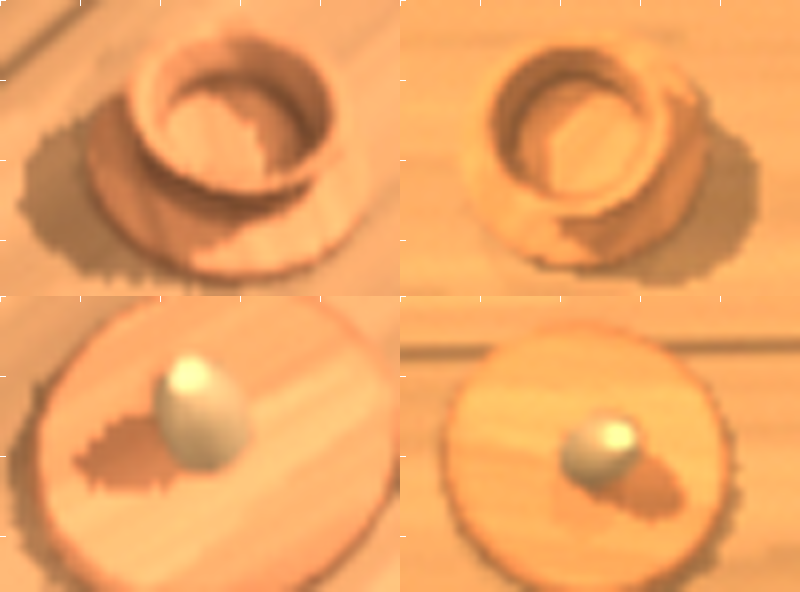

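Run:
```python
from fit import *
for n,c,uv,z in [("cup rim","scene",(414.5,228.7),.036),("cup rim","top",(247.75,202.5),.036),("cup foot","top",(248.6,204),.006),
 ("post tip","scene",(210.2,338),.048),("post tip","top",(447,238),.048),("post disc","top",(442.8,240.9),.012),("post disc","scene",(213.5,348.5),.012)]:
    print(n,c,ray(c,uv,z).round(4))
# tray floor by colour
for c,(l,t_,r_,b) in {"scene":(405,130,470,185),"top":(135,218,182,285)}.items():
    im=cv2.imread(f"pics/{c}0.png"); h=cv2.resize(im[t_:b,l:r_],None,fx=4,fy=4,interpolation=cv2.INTER_CUBIC)
    lab=cv2.cvtColor(h,cv2.COLOR_BGR2LAB).astype(int); hsv=cv2.cvtColor(h,cv2.COLOR_BGR2HSV)
    m=((hsv[:,:,0]>18)&(hsv[:,:,0]<32)&(hsv[:,:,2]>150)).astype(np.uint8); m=cv2.morphologyEx(m,cv2.MORPH_OPEN,np.ones((7,7)))
    k=max(cv2.findContours(m,0,1)[0],key=cv2.contourArea)[:,0]
    P=np.array([ray(c,((x+.5)/4-.5+l,(y+.5)/4-.5+t_),.006) for x,y in k])
    rc=cv2.minAreaRect((P*1000).astype(np.float32)); print("tray floor",c,rc)
```

```text
cup rim scene [0.6533 0.1335]
cup rim top [0.6484 0.1372]
cup foot top [0.6526 0.1389]
post tip scene [ 0.5343 -0.4063]
post tip top [ 0.5335 -0.4063]
post disc top [ 0.5328 -0.4043]
post disc scene [ 0.5406 -0.4099]
tray floor scene ((525.4346923828125, 389.871826171875), (43.728553771972656, 119.31552124023438), 79.91659545898438)
tray floor top ((523.0206909179688, 388.716796875), (49.580894470214844, 123.13592529296875), 79.89300537109375)
```

Positions cross-checked in both views: cup (0.651, 0.136), post (0.534, -0.406), tray (0.525, 0.388, yaw -0.177), dish (0.660, -0.124). These agree within about 3 mm, inside the flares. Next: IK checks, then the first pick.

```bash
cat > arm.py <<'E'
from plant import r, effector, imaging, hand_in, nets
import numpy as np
from scipy.spatial.transform import Rotation as R
UP=.20
P={"faceplate":(.3834,.3027),"chuck":(.4128,-.2565),"bit":(.4736,.0897),"stone":(.4792,-.1138),
   "post":(.534,-.406),"cup":(.651,.136),"dish":(.660,-.124),"tray":(.525,.388)}
def down(a): return (R.from_euler("z",a)*R.from_euler("x",np.pi)).as_rotvec()
def best(xy,z,a):
    q0=r.sense()["q"]; c=[]
    for k in(-1,0,1):
        q=r.inverse_kinematics([*xy,z],down(a+k*np.pi))
        if q is not None: c.append((np.abs(np.array(q)-q0).max(),a+k*np.pi))
    return min(c)[1] if c else None
def st(tag=""):
    s=r.sense(); print(tag,"t=%.1f"%s["clock"],"tcp",s["tcp_pos"].round(4),"open %.4f grip %.0f"%(s["opening"],s["grip_force"]),"F",s["ft_force"].round(1),"M",s["ft_torque"].round(2)); return s
def pick(xy,z,a,strength=80,up=UP):
    a=best(xy,up,a); r.move_ptp([*xy,up],down(a)); r.move_straight([*xy,z],.15); st("at")
    effector.close(strength); st("closed"); r.move_straight([*xy,up],.15); st("lifted"); return a
def lower(xy,z0,z1,step=.004,fmax=15,speed=.05):
    f0=r.sense()["ft_force"]; z=z0
    while z>z1+1e-6:
        z=max(z-step,z1); r.move_straight([*xy,z],speed); s=r.sense(); d=s["ft_force"]-f0
        if abs(d).max()>fmax: break
    print("dF",d.round(1)); st("down"); return z
E
python3 - <<'E'
from arm import *
for n,z in dict(faceplate=.026,chuck=.092,bit=.065,stone=.029,post=.038,cup=.106,dish=.078,tray=.035).items():
    az=np.arctan2(*P[n][::-1])
    for a in ([.1805] if n=="stone" else [-.177] if n=="tray" else [az,az+np.pi/2]):
        print(n,round(a,2),[None if q is None else np.round(q,2).tolist() for q in (r.inverse_kinematics([*P[n],zz],down(a+k)) for zz in(z,.24) for k in(0,np.pi))][0::1] if 0 else [[k for k in(-np.pi,0,np.pi) if r.inverse_kinematics([*P[n],zz],down(a+k)) is not None] for zz in (z,.2,.28)])
E
```

```text
faceplate 0.67 [[-3.141592653589793, 0, 3.141592653589793], [-3.141592653589793, 0, 3.141592653589793], [-3.141592653589793, 0, 3.141592653589793]]
faceplate 2.24 [[-3.141592653589793, 0, 3.141592653589793], [-3.141592653589793, 0, 3.141592653589793], [-3.141592653589793, 0, 3.141592653589793]]
chuck -0.56 [[-3.141592653589793, 0, 3.141592653589793], [-3.141592653589793, 0, 3.141592653589793], [-3.141592653589793, 0, 3.141592653589793]]
chuck 1.01 [[-3.141592653589793, 0, 3.141592653589793], [-3.141592653589793, 0, 3.141592653589793], [-3.141592653589793, 0, 3.141592653589793]]
bit 0.19 [[-3.141592653589793, 0, 3.141592653589793], [-3.141592653589793, 0, 3.141592653589793], [-3.141592653589793, 0, 3.141592653589793]]
bit 1.76 [[-3.141592653589793, 0, 3.141592653589793], [-3.141592653589793, 0, 3.141592653589793], [-3.141592653589793, 0, 3.141592653589793]]
stone 0.18 [[-3.141592653589793, 0, 3.141592653589793], [-3.141592653589793, 0, 3.141592653589793], [-3.141592653589793, 0, 3.141592653589793]]
post -0.65 [[-3.141592653589793, 0, 3.141592653589793], [-3.141592653589793, 0, 3.14159
[... 214 characters left out ...]
141592653589793, 0, 3.141592653589793], [-3.141592653589793, 0, 3.141592653589793], [-3.141592653589793, 0, 3.141592653589793]]
cup 1.78 [[-3.141592653589793, 0, 3.141592653589793], [-3.141592653589793, 0, 3.141592653589793], [-3.141592653589793, 0, 3.141592653589793]]
dish -0.19 [[-3.141592653589793, 0, 3.141592653589793], [-3.141592653589793, 0, 3.141592653589793], [-3.141592653589793, 0, 3.141592653589793]]
dish 1.39 [[-3.141592653589793, 0, 3.141592653589793], [-3.141592653589793, 0, 3.141592653589793], [-3.141592653589793, 0, 3.141592653589793]]
tray -0.18 [[-3.141592653589793, 0, 3.141592653589793], [-3.141592653589793, 0, 3.141592653589793], [-3.141592653589793, 0, 3.141592653589793]]
```

Run:
```python
from arm import *
import cv2, fit
n=.065
a=pick(P["bit"],n,np.arctan2(P["bit"][1],P["bit"][0]))
a=best(P["dish"],UP,a); r.move_ptp([*P["dish"],UP],down(a)); r.move_straight([*P["dish"],n+.045],.1); s=st("above")
V=[]
for c in("scene","top"):
    im=imaging.read_camera(c); cv2.imwrite(f"pics/{c}_bit.png",im[:,:,::-1])
    fit.M["bit"]=([[fit.circ(.027,0),fit.circ(.027,.016)]],[])
    p=[*s["tcp_pos"][:2],0,.045]; q,sc=fit.refine("bit",{c:fit.gradmag(im)},p,False); print(c,q.round(4),sc)
    A=cv2.resize(im[:,:,::-1],None,fx=5,fy=5,interpolation=cv2.INTER_CUBIC); fit.draw(A,c,"bit",p,5); fit.draw(A,c,"bit_dish",[*P["dish"],.343],5)
    u=(fit.proj(c,[[*P["dish"],.04]])[0]*5).astype(int); V.append(A[u[1]-240:u[1]+240,u[0]-200:u[0]+200])
cv2.imwrite("pics/bit1.png",np.hstack(V))
```

```text
at t=4.2 tcp [0.4742 0.0897 0.0656] open 0.0857 grip 0 F [ 0.2 -0.2  0.4] M [ 0.02 -0.01 -0.03]
closed t=4.9 tcp [0.4736 0.0896 0.065 ] open 0.0093 grip 78 F [ 0.3 -1.  -0.6] M [-0.06  0.01  0.03]
lifted t=6.0 tcp [0.4727 0.0898 0.1991] open 0.0095 grip 78 F [-0.6  0.2 -3.8] M [ 0.02  0.06 -0.05]
above t=8.1 tcp [ 0.6606 -0.1244  0.1109] open 0.0092 grip 78 F [-0.2 -0.  -1.8] M [0.01 0.02 0.04]
scene [ 0.6624 -0.1241  0.      0.045 ] 101.894196
top [ 0.6457 -0.1307  0.      0.045 ] 102.91724
```

View pics/bit1.png

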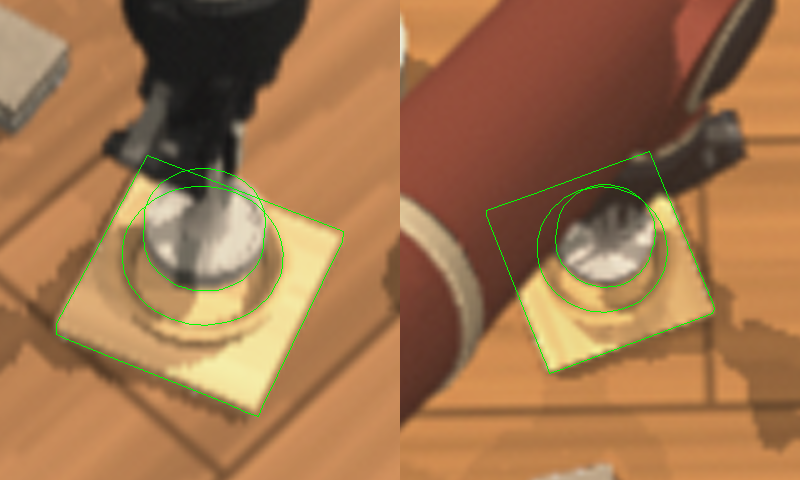

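The bit head is upright in the jaws and lands within about 1–2 mm of the predicted outline, concentric with the dish in both views. I lower it.

Run:
```python
from arm import *
d=P["dish"]
r.move_straight([*d,.065+.032],.1)
lower(d,.097,.0785)
```

```text
dF [ 0.2  0.2 -0.3]
down t=9.7 tcp [ 0.6599 -0.124   0.0784] open 0.0090 grip 78 F [-0.5 -0.1 -2.9] M [0.03 0.04 0.  ]
```

Run:
```python
from arm import *
d=P["dish"]
z=lower(d,.0785,.0745,.0005,4,.03); print(z)
effector.release(); st("open")
r.move_straight([*d,.16],.12)
# next: drill chuck
a=pick(P["chuck"],.092,np.arctan2(P["chuck"][1],P["chuck"][0])+np.pi/2)
a=best(P["cup"],.24,a); r.move_ptp([*P["cup"],.24],down(a)); r.move_straight([*P["cup"],.092+.055],.12); s=st("above")
import cv2,fit
V=[]
fit.M["ck"]=([[fit.circ(.015,0),fit.circ(.019,.018),fit.circ(.019,.044)]],[])
fit.M["bored_cup"]=([[fit.circ(.044,0),fit.circ(.044,.006)]],[fit.circ(.028,.036)])
for c,n,p0 in(("scene","ck",[*s["tcp_pos"][:2],0,.055]),("top","ck",[*s["tcp_pos"][:2],0,.055]),("scene","forstner_bit_mid",[*P["dish"],0,.013])):
    im=imaging.read_camera(c)
    q,sc=fit.refine(n,{c:fit.gradmag(im)},p0,False); print(n,c,q.round(4),sc)
    A=cv2.resize(im[:,:,::-1],None,fx=5,fy=5,interpolation=cv2.INTER_CUBIC); fit.draw(A,c,n,p0,5)
    if n=="ck": fit.draw(A,c,"bored_cup",[*P["cup"],0],5)
    u=(fit.proj(c,[[*p0[:2],.04]])[0]*5).astype(int); V.append(A[u[1]-200:u[1]+200,u[0]-133:u[0]+133])
cv2.imwrite("pics/ck1.png",np.hstack(V))
```

```text
dF [0.2 1.4 4.6]
down t=10.2 tcp [ 0.6601 -0.1241  0.0781] open 0.0092 grip 78 F [-0.3  1.3  1.7] M [ 0.16  0.29 -0.01]
0.0775
open t=11.0 tcp [ 0.66   -0.124   0.0775] open 0.0856 grip 0 F [ 0.3 -0.5  0.1] M [-0.03  0.02  0.07]
at t=13.8 tcp [ 0.4135 -0.2568  0.0924] open 0.0851 grip 0 F [0.  0.2 0.1] M [-0.03  0.    0.04]
closed t=14.4 tcp [ 0.4131 -0.2567  0.0925] open 0.0148 grip 78 F [-0.8 -0.5  4.2] M [ 0.1   0.13 -0.01]
lifted t=15.3 tcp [ 0.4119 -0.2557  0.1988] open 0.0142 grip 78 F [-0.4  0.1 -4.2] M [ 0.03  0.02 -0.01]
above t=17.9 tcp [0.6519 0.1358 0.1481] open 0.0143 grip 78 F [ 0.7  0.8 -3.2] M [-0.02 -0.01 -0.02]
ck scene [0.652  0.1343 0.     0.055 ] 103.91338
ck top [0.6475 0.1337 0.     0.055 ] 106.55342
forstner_bit_mid scene [ 0.6605 -0.1245  0.      0.013 ] 205.29562
```

View pics/ck1.png

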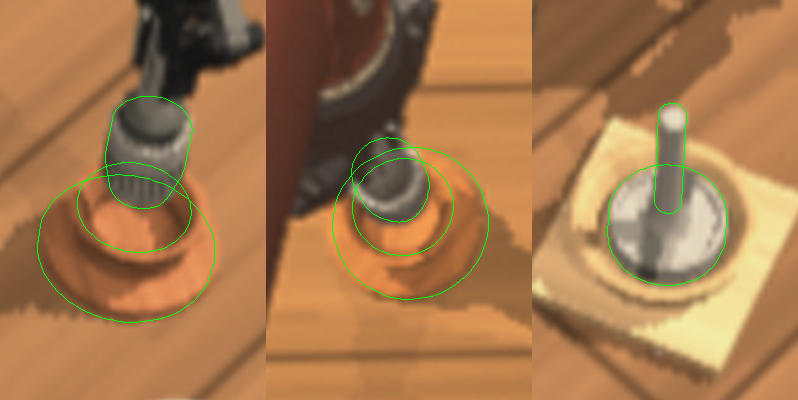

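The bit sits upright in the dish, concentric with its recess. The chuck hangs upright, centred within about 3 mm over the cup mouth. I lower it while watching lateral force.

Run:
```python
from arm import *
d=P["cup"]
r.move_straight([*d,.092+.038],.1)
z=lower(d,.130,.1075,.002,4,.04); print(z)
if z<.1076: print(lower(d,z,.1045,.0005,4,.03))
```

```text
dF [0.5 2.3 1.1]
down t=21.3 tcp [0.6513 0.1365 0.1078] open 0.0145 grip 78 F [ 0.2  1.8 -2.7] M [ 0.5  -0.22  0.04]
0.1075
dF [0.5 2.3 5.9]
down t=22.1 tcp [0.6513 0.1366 0.1067] open 0.0142 grip 79 F [0.7 4.1 3.2] M [ 0.97 -0.04  0.03]
0.106
```

Run:
```python
from arm import *
d=(.6512,.1375)
r.move_straight([*d,.106],.03); st("shift")
effector.release(); st("open")
r.move_straight([*d,.19],.12)
P["post"]=(.534,-.406)
n=.027
a=pick(P["faceplate"],n,np.arctan2(P["faceplate"][1],P["faceplate"][0])+np.pi/2,100)
a=best(P["post"],UP,a); r.move_ptp([*P["post"],UP],down(a)); r.move_straight([*P["post"],n+.055],.12); s=st("above")
import cv2,fit
V=[]
fit.M["fp"]=([[fit.circ(.04,0),fit.circ(.04,.008)]],[])
fit.M["post_stand"]=([[fit.circ(.05,.0),fit.circ(.05,.012)],[fit.circ(.012,.012),fit.circ(.012,.036),fit.circ(.007,.048)]],[])
for c,n_,p0 in(("scene","fp",[*s["tcp_pos"][:2],0,.055]),("top","fp",[*s["tcp_pos"][:2],0,.055]),("scene","drill_chuck_mid",[.651,.136,0,.014])):
    im=imaging.read_camera(c)
    q,sc=fit.refine(n_,{c:fit.gradmag(im)},p0,False); print(n_,c,q.round(4),sc)
    A=cv2.resize(im[:,:,::-1],None,fx=5,fy=5,interpolation=cv2.INTER_CUBIC); fit.draw(A,c,n_,p0,5)
    if n_=="fp": fit.draw(A,c,"post_stand",[*P["post"],0],5)
    u=(fit.proj(c,[[*p0[:2],.04]])[0]*5).astype(int); V.append(A[u[1]-200:u[1]+200,u[0]-133:u[0]+133])
cv2.imwrite("pics/fp1.png",np.hstack(V))
```

```text
shift t=22.3 tcp [0.6514 0.1369 0.1066] open 0.0143 grip 79 F [-0.4  1.9  3.6] M [0.58 0.1  0.03]
open t=23.0 tcp [0.6512 0.1375 0.106 ] open 0.0855 grip 0 F [-0.7  0.4 -0.5] M [0.01 0.02 0.01]
at t=26.4 tcp [0.384  0.303  0.0276] open 0.0854 grip 0 F [-0.8  0.3  0.5] M [-0.    0.03  0.02]
closed t=26.8 tcp [0.3825 0.3021 0.0281] open 0.0432 grip 100 F [-2.3 -1.3  9.1] M [-0.38  0.69 -0.23]
lifted t=28.1 tcp [0.3827 0.3022 0.199 ] open 0.0433 grip 102 F [-0.1 -0.5 -6.6] M [-0.01  0.03  0.04]
above t=31.8 tcp [ 0.5343 -0.4068  0.0832] open 0.0434 grip 102 F [-1.3 -0.1 -5.7] M [-0.04 -0.03 -0.04]
fp scene [ 0.5322 -0.4057  0.      0.055 ] 97.13143
fp top [ 0.533  -0.4074  0.      0.055 ] 76.844986
drill_chuck_mid scene [0.6525 0.1334 0.     0.014 ] 200.8295
```

View pics/fp1.png

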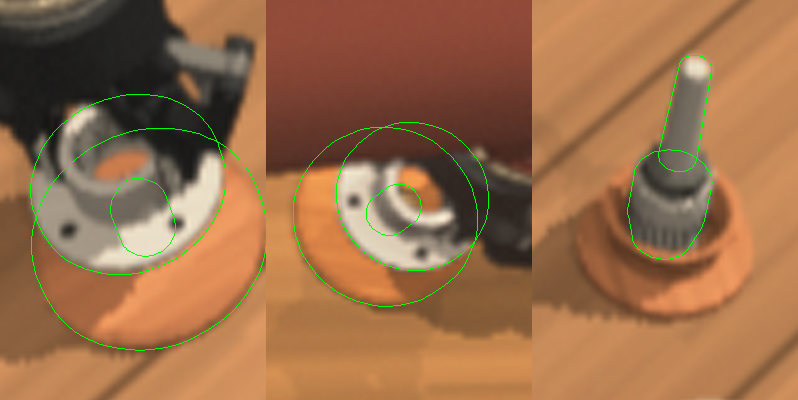

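The chuck stands upright in the cup. The faceplate is level and concentric with the post base to about 1–2 mm in both views. I lower it.

Run:
```python
from arm import *
d=P["post"]
z=lower(d,.082,.041,.003,6,.05); print(z)
if z<.0411: print(lower(d,z,.0365,.0005,5,.03))
```

```text
dF [ 1.   0.6 -0.4]
down t=35.5 tcp [ 0.534  -0.4059  0.0408] open 0.0431 grip 102 F [ 0.7  0.5 -5.5] M [-0.01 -0.01 -0.04]
0.041
dF [-2.5  1.7  7.2]
down t=36.2 tcp [ 0.534  -0.4061  0.0404] open 0.0433 grip 103 F [-1.8  2.2  1.7] M [0.64 0.18 0.05]
0.0395
```

Run:
```python
from arm import *
d=P["post"]
effector.release(); st("open")
r.move_straight([*d,.19],.12)
n=.029
a=pick(P["stone"],n,.1805,80)
b=best(P["tray"],UP,a-.1805-.177); r.move_ptp([*P["tray"],UP],down(b)); r.move_straight([*P["tray"],n+.045],.12); s=st("above")
import cv2,fit
V=[]
fit.M["stone_tray"]=([[fit.rect(.147,.078,0),fit.rect(.147,.078,.02)]],[fit.rect(.123,.054,.006)])
for c,n_,p0 in(("scene","stone_mid",[*s["tcp_pos"][:2],-.177,.045]),("top","stone_mid",[*s["tcp_pos"][:2],-.177,.045]),("scene","faceplate_mid",[*P["post"],0,.012])):
    im=imaging.read_camera(c)
    q,sc=fit.refine(n_,{c:fit.gradmag(im)},p0,n_=="stone_mid"); print(n_,c,q.round(4),sc)
    A=cv2.resize(im[:,:,::-1],None,fx=4,fy=4,interpolation=cv2.INTER_CUBIC); fit.draw(A,c,n_,p0,4)
    if n_=="stone_mid": fit.draw(A,c,"stone_tray",[*P["tray"],-.177],4)
    u=(fit.proj(c,[[*p0[:2],.03]])[0]*4).astype(int); V.append(A[u[1]-180:u[1]+180,u[0]-133:u[0]+133])
cv2.imwrite("pics/stn1.png",np.hstack(V))
```

```text
open t=36.7 tcp [ 0.5341 -0.4062  0.0396] open 0.0853 grip 0 F [ 0.5 -0.   0.2] M [-0.04 -0.    0.  ]
at t=40.6 tcp [ 0.4796 -0.1142  0.0295] open 0.0856 grip 0 F [-0.4 -0.1  0. ] M [-0.01  0.02  0.04]
closed t=41.0 tcp [ 0.4794 -0.1136  0.03  ] open 0.0435 grip 81 F [-1.2  0.1  6.7] M [ 0.26  0.25 -0.  ]
lifted t=42.3 tcp [ 0.4786 -0.1134  0.1991] open 0.0431 grip 82 F [ 0.4 -0.4 -2.5] M [-0.02  0.03  0.01]
above t=45.4 tcp [0.5258 0.3881 0.0751] open 0.0433 grip 82 F [-0.1 -0.2 -2.5] M [-0.03 -0.02  0.03]
stone_mid scene [ 0.5254  0.3877 -0.1903  0.045 ] 204.6846951414548
stone_mid top [ 0.5228  0.3874 -0.2378  0.045 ] 190.6852863859018
faceplate_mid scene [ 0.5342 -0.406   0.      0.012 ] 457.41019189599314
```

View pics/stn1.png

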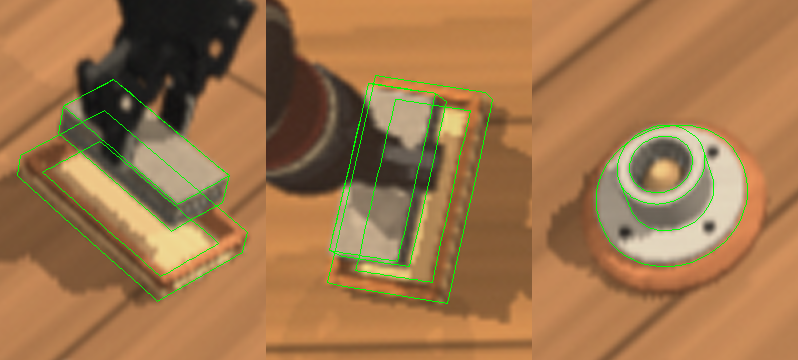

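The faceplate is seated over the post. The stone is level, aligned with the tray and centred over its floor. I lower it.

Run:
```python
from arm import *
d=P["tray"]
z=lower(d,.074,.038,.003,6,.05); print(z)
if z<.0381: print(lower(d,z,.0335,.0005,5,.03))
```

```text
dF [ 0.3 -0.3  0.5]
down t=48.5 tcp [0.5248 0.388  0.0377] open 0.0433 grip 82 F [ 0.5 -0.6 -2.5] M [-0.   -0.05  0.01]
0.038
dF [-2.4 -0.1  8. ]
down t=50.0 tcp [0.5251 0.388  0.0361] open 0.0431 grip 82 F [-1.9 -0.6  5.5] M [-0.09  0.57  0.02]
0.034999999999999996
```

Run:
```python
from arm import *
import cv2,fit
effector.release(); r.move_straight([*P["tray"],.2],.12)
r.goto_joints([-1.248,.615,-.013,1.423,.008,1.103,-.04]); r.sleep(.5); st()
G={}
for c in("scene","top"):
    im=imaging.read_camera(c); G[c]=fit.gradmag(im); cv2.imwrite(f"pics/{c}_end.png",im[:,:,::-1])
V=[]
for n,p in {"faceplate_mid":[*P["post"],0,.012],"drill_chuck_mid":[*P["cup"],0,.014],"forstner_bit_mid":[*P["dish"],0,.013],"stone_mid":[*P["tray"],-.177,.006]}.items():
    q,_=fit.refine(n,G,p,n=="stone_mid"); print(n,q.round(4))
    row=[]
    for c in G:
        A=cv2.resize(cv2.imread(f"pics/{c}_end.png"),None,fx=5,fy=5,interpolation=cv2.INTER_CUBIC); fit.draw(A,c,n,p,5)
        u=(fit.proj(c,[[*p[:2],.04]])[0]*5).astype(int); row.append(A[u[1]-150:u[1]+150,u[0]-100:u[0]+100] if 0 else cv2.getRectSubPix(A,(200,290),(float(u[0]),float(u[1]))))
    V.append(np.vstack(row))
cv2.imwrite("pics/end.png",np.hstack(V))
```

```text
t=54.0 tcp [0.2224 0.611  0.2453] open 0.0851 grip 0 F [-0.5 -0.3 -0.5] M [ 0.01  0.04 -0.02]
faceplate_mid [ 0.5343 -0.406   0.      0.012 ]
drill_chuck_mid [0.6499 0.1378 0.     0.014 ]
forstner_bit_mid [ 0.6627 -0.1248  0.      0.013 ]
stone_mid [ 0.5251  0.3882 -0.1759  0.006 ]
```

View pics/end.png

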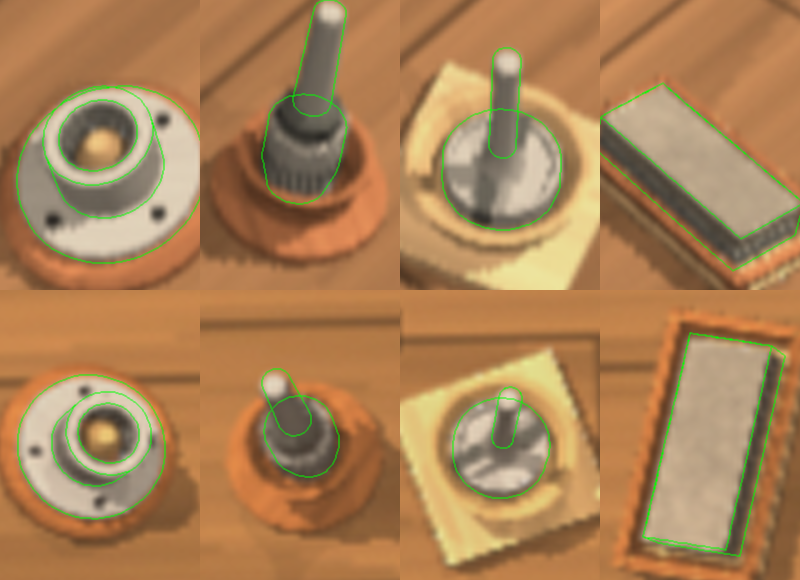

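All four pieces match their seated, upright outlines in both views, the arm is clear, and the clock reads 54 s, so I hand in.

```bash
python3 -c "
from plant import hand_in
print(hand_in())"
```

```text
the job is handed in; nothing more can be done
None
```

I put all four pieces away and handed the job in at about 54 s; the final pictures from both cameras show each one upright and fully down in its own holder, but `hand_in()` returned no verdict.

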